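Re-zero the coffee grinder and open its hopper

TASK

Zero the black coffee grinder: while its hopper gate stays shut, turn the winged grind screw on the sloping front clockwise until it bottoms, then back it off a quarter of a turn. After that draw the orange-tabbed slide gate out of the hopper neck until it hits its end stop, so that the hopper can feed. Leave the cup, bottles and everything else standing where they are.

Things in the scene. Friction and masses are not known exactly. Their poses are not given: they have to be found in the camera images.
- grinder: black coffee grinder fixed to the table, foot 270 x 170 x 20 mm. Origin on the table; own -x is the front, -y the side where the gate comes out, z up. Column 130 (x) x 150 mm, centred 35 mm along +x, 220 mm tall; ahead of it at the top the sloping head, 120 x 120 mm, face centred on the screw, its normal leaning 28 degrees from vertical towards -x
- hopper_top (a point): centre of the hopper's black lid, 377 mm above the table, on the hopper's axis (35 mm along +x of the grinder's origin); same axes as the grinder. Below: lid 136 mm across, amber hopper 130 mm across down to 305 mm, then 100 mm across to 270 mm, then a square neck 70 mm wide down to the column's top at 220 mm
- adjuster (a joint): turn of the grind screw in rad: 0 is bottomed (hard stop, burrs touching), positive is backed off, anticlockwise as seen looking at the sloping face; 6.28 is one turn, upper stop at 5.5. It turns stiffly (about 0.06 N m) and stays where it is left; it does not rise as it turns
- screw_grip (a point): where to pinch the screw: on its axis, 28 mm out from the sloping face. Pale wooden wing 46 mm long, 10 mm thick, from 10 to 42 mm above the face, on a 24 mm steel hub, on a disc of 60 mm diameter 3 mm proud. Axes turn with the screw: z along the screw axis out of the face, x along the wing to its red end, y across its thickness. Face clear all round
- screw_red_end (a point): the outer top of the wing at its red end, 18.5 mm from the screw axis and 42 mm above the face; same axes as screw_grip
- gate (a joint): draw of the hopper's slide gate in m: 0 is shut, grows as it is drawn out horizontally along the grinder's -y, 0.05 is the end stop. It slides with about 2.5 N of friction and stays where it is left
- gate_grip (a point): where to pinch the gate's orange tab: its middle line, 32 mm up from its foot (foot 245 mm above the table, 80 mm from the hopper's axis when shut). Tab 22 mm wide, 10 thick, 50 long, leaning 30 degrees from vertical away from the hopper, which overhangs the space inside it. Axes: z up along the tab, x across its 22 mm width (level), y through its thickness
- paper_cup: white paper cup, 72 mm across, 78 mm tall, standing on the grinder's foot below the spout, its origin under its middle; leave it
- syrup_a: amber syrup bottle, 66 mm across, 220 mm tall, origin under its middle; leave it
- syrup_b: green syrup bottle, 66 mm across, 220 mm tall, origin under its middle; leave it
- pitcher: black milk pitcher, 84 mm across, 100 mm tall, with a handle, origin under its middle; leave it
- tamper: tamper with a dark wooden handle, 58 mm across, 90 mm tall, origin under its middle; leave it
- milk_jug: white milk jug with a red cap, 105 x 130 mm, 217 mm tall, origin under its middle; leave it
- bowl: white bowl, 100 mm across, 50 mm tall, origin under its middle; leave it

How it is judged (in metres and radians):
On the way, in this order (a step that is already met when the one before it is completed fails the run):
1. the grind screw is bottomed (within 0.05 rad of its stop) with the gate still shut (drawn less than 10 mm) (value of joint adjuster below 0.05 rad and value of joint gate below 0.01 m), for 0.2 s.
2. the screw is backed off a quarter turn (1.57 rad, plus or minus 0.2) and at rest, the gate still shut (value of joint adjuster between 1.37 and 1.77 rad and velocity of joint adjuster between -0.1 and 0.1 rad/s and value of joint gate below 0.01 m), for 0.3 s.
3. the gate is drawn out to its end stop (within 4 mm) (value of joint gate above 0.046 m), for 0.2 s.
At the end, for the whole second after the job is handed in: The screw stands a quarter turn (1.57 rad, plus or minus 0.2) off its stop and the gate is out against its end stop (within 4 mm), both at rest (value of joint adjuster between 1.37 and 1.77 rad and value of joint gate above 0.046 m and velocity of joint adjuster between -0.1 and 0.1 rad/s and velocity of joint gate between -0.01 and 0.01 m/s); the robot touches nothing.
It fails at once if a bystander (cup, bottle, pitcher, tamper, jug, bowl) is shifted by more than 30 mm or knocked over (distance of any of paper_cup, syrup_a, syrup_b, pitcher, tamper, milk_jug, bowl from where it was at the start of the episode above 0.03 m or angle between any of paper_cup, syrup_a, syrup_b, pitcher, tamper, milk_jug, bowl's own z axis and vertical above 0.5 rad).
It also fails if it takes over 67 s, if anything falls off the work surface, if the arm or the gripper's body presses on something with over 40 N, if the wrist force passes 120 N, or if a joint passes its speed limit or range.

ROBOT

A 7-joint arm with a two-finger parallel gripper is mounted at the origin on the work surface. World frame = base frame: x ahead of the robot, y to its left, z up, the work surface at z = 0. Lengths are in m, angles in degrees, forces in N, time in s.
With the tool pointing down it reaches from about 0.425 to 1.025 m from the base axis. Payload 9.4 kg.
Tool frame: the origin (TCP) lies between the finger pads; the fingertips stand 22 mm ahead of it and the grasp point (between the pads) lies 3 mm ahead of it (arm.tip_reach is the distance from the TCP to the fingertips, in m); z points along the fingers, y is the line along which they close (so a half turn about z gives the same grasp; the last joint's range is limited). The gripper opens to 85 mm and grips with 20 to 120 N. Pads are 22 mm wide; open, the fingers measure 114 mm over their backs; the gripper's body (76 mm by 85 mm) begins 54 mm behind the grasp point. The pads swing forward as they close: fully open they stand 13 mm farther back than shut.
Start: joints at [-72.462, 34.337, -0.143, 91.639, 0.103, 54.024, -4.572], TCP at [0.271, 0.673, 0.253] pointing down, gripper open.
Joint ranges: [-147.43, 147.43], [-19.82, 112.94], [-74.19, 73.91], [6.32, 146.72], [-59.91, 239.91], [6.04, 106.73], [-150.56, 150.56]. Speed limits (degrees/s): [127.2, 127.2, 172.46, 172.46, 180, 180, 180].

INTERFACE

Orientations are given as [roll, pitch, yaw] about the fixed x, y, z axes, in that order (R = Rz(yaw) Ry(pitch) Rx(roll)).
In Python, from workcell import readout, camera, workorder, look_for, tip_of, arm gives the robot as it stands. The module is installed in compiled form; this text tells all that it offers.
- The arm moves only by the tool step_arm, never from a script. Its argument "increments" is a list that holds one entry, the list of rows, each a list of 7 numbers: the shift along the tool's x, y, z in cm, then the turn, a rotation vector about the tool's x, y, z in rad, then the closure, from 0 (fully open) to 1 (shut). In form: [[[x, y, z, rx, ry, rz, jaw], ...]]. A call has exactly 5 rows; each row is the pose to reach, as a shift and turn from the pose commanded when the call began, along the tool's axes at that moment; what a row does not reach only later rows make up. A row lasts 1/10 s, in which the tool goes at most 50 mm and 8.59 degrees, less where a joint would pass 70% of its speed; a pose out of reach is approached as far as the arm can. A call with a gripper value outside its range is refused whole. The fingers move at their own pace and stop on an object; the grip force is fixed at half the most. Time passes only in rows, so rows that repeat a pose let the fingers close, or fill a call up. It gives the time, the measured TCP pose, the force, the opening and the grip force at its end, in the units of the state.
- readout.observe(): the state, without advancing time (a new reading comes with each control period).
- camera(name): name is "scene" or "top"; returns a dict with "frame" (384x512x3 uint8, red, green, blue), "fx", "fy", "cx", "cy" (pixels), "D" ([k1, k2, p1, p2, k3] as OpenCV has them; the pictures are not rectified), "world_from_camera" (4x4, takes a point from camera to world coordinates). Camera axes: x right, y down, z forward; pixel columns grow to the right and rows downward; lengths in m; the calibration is good to about 2 mm. A picture is of the moment at which its call begins. There is no depth.
- workorder.job_done(): hands the job in; it is judged then, once.
Trained networks look in the newest picture that a camera, given by its name, has taken for a name from the list of things; names that differ only in an ending like _2 or _b are one class to them, and where a whole thing is asked for, a point or a joint stands for the part that bears it (a point fixed in the world has none). Each returns a list of dicts, best first, with "score" (0 to 1); they miss things now and then, are a little off and sometimes report something else, mostly with a low value. They report only what shows in the picture. A call takes as long as a camera call.
- look_for(label, camera): "centre" ([column, row] as shares, 0 to 1, of the picture: columns of its width, rows of its height, amid what is visible of it).
- tip_of(label, camera): "centre" ([column, row] as shares, 0 to 1, of the picture: columns of its width, rows of its height: a listed point, or the origin of a listed thing).
The state is a dict: "time_s": time; "qpos": joint angles; "joint_velocities": joint speeds; "effort": joint torques, N m; "position": TCP position; "eef_rot": TCP orientation; "wrist_force": force on the tool from outside, world axes, zero at the start; "ft_torque": the same for the moment, N m; "gripper_width": finger opening in m; "grasp_force": force on a finger pad.
Only numpy, scipy, OpenCV 4.12 (cv2) and the standard library are available. Lean on these libraries where they do the work, as an engineer would, in place of code of your own. Each camera call takes 0.05 s, during which the arm holds its last target. There are 200 camera calls.

## Working session

There is one attempt and no reset: what is moved stays moved. The work goes in short steps, Python scripts to look and compute and a tool call to move; the robot and the scene stay as the last step left them, time stands still between calls to the robot, and variables do not carry over. Pictures are saved under pics/ and viewed, at most 10 in all, crops included, and the job is handed in when it is done.

Besides the shell and the picture viewer there is one more tool, called as name([rows], argument=value, ...), one row to a line, values as JSON. step_arm: Moves the arm, as the interface text tells. Its arguments: {"type":"object","properties":{"increments":{"type":"array"}},"required":["increments"]}

```bash
mkdir -p pics
cat > h.py <<'E'
import numpy as np, cv2
from scipy.spatial.transform import Rotation as R
from workcell import readout, camera, workorder, look_for, tip_of, arm
def KD(c): return np.array([[c["fx"],0,c["cx"]],[0,c["fy"],c["cy"]],[0,0,1.]]), np.array(c["D"],float)
def ray(c,uv):
    K,D=KD(c); p=cv2.undistortPoints(np.array([[uv]],float),K,D)[0,0]
    T=np.array(c["world_from_camera"]); d=T[:3,:3]@[p[0],p[1],1]; return T[:3,3],d/np.linalg.norm(d)
def proj(c,P):
    K,D=KD(c); T=np.linalg.inv(np.array(c["world_from_camera"]))
    return cv2.projectPoints(np.array(P,float).reshape(-1,1,3),cv2.Rodrigues(T[:3,:3])[0],T[:3,3],K,D)[0][:,0]
def atz(c,uv,z):
    o,d=ray(c,uv); return o+d*(z-o[2])/d[2]
def tri(rs):
    A=sum(np.eye(3)-np.outer(d,d) for o,d in rs); b=sum((np.eye(3)-np.outer(d,d))@o for o,d in rs); return np.linalg.solve(A,b)
def save(c,n,box=None,s=1):
    f=c["frame"][:,:,::-1]
    if box: f=f[box[1]:box[3],box[0]:box[2]]
    cv2.imwrite("pics/"+n,cv2.resize(f,None,fx=s,fy=s,interpolation=cv2.INTER_CUBIC))
WH=np.array([512,384])
E
python3 - <<'E'
from h import *
np.set_printoptions(precision=4,suppress=True)
C={n:camera(n) for n in("scene","top")}
for n,c in C.items(): save(c,n+"0.png",s=1.5); print(n,np.array(c["world_from_camera"])[:3,3],c["fx"])
for l in["grinder","hopper_top","screw_grip","screw_red_end","gate_grip","paper_cup","syrup_a","pitcher","tamper","milk_jug","bowl"]:
    rs=[]
    for n,c in C.items():
        t=tip_of(l,n); print(l,n,[(np.round(np.array(x["centre"])*WH,1).tolist(),round(x["score"],2)) for x in t[:3]])
        if t: rs.append(ray(c,np.array(t[0]["centre"])*WH))
    if len(rs)==2: p=tri(rs); print("   ",p,[round(float(np.linalg.norm(np.cross(p-o,d))),4) for o,d in rs])
print(readout.observe())
E
```

```text
scene [ 0.4125 -0.6984  1.1331] 486.6492235360604
top [0.4073 0.0968 1.4008] 402.41223016594546
grinder scene [([289.9, 268.1], 0.95), ([259.9, 202.1], 0.31)]
grinder top [([271.4, 175.5], 0.62)]
    [ 0.6496  0.0471 -0.0226] [0.0074, 0.0074]
hopper_top scene [([312.0, 177.4], 0.95)]
hopper_top top [([287.2, 144.3], 0.72)]
    [0.6703 0.0178 0.3664] [0.0011, 0.0011]
screw_grip scene [([261.0, 203.1], 0.58)]
screw_grip top [([251.9, 189.7], 0.5)]
    [0.5746 0.1142 0.1958] [0.0013, 0.0013]
screw_red_end scene [([258.8, 193.4], 0.7)]
screw_red_end top [([273.5, 176.0], 0.71), ([249.1, 191.7], 0.67)]
    [0.5767 0.0527 0.3055] [0.021, 0.021]
gate_grip scene [([288.6, 238.2], 0.5)]
gate_grip top [([311.1, 180.2], 0.67)]
    [ 0.5973 -0.0571  0.2596] [0.0048, 0.0048]
paper_cup scene [([264.3, 246.6], 0.63)]
paper_cup top []
syrup_a scene [([249.3, 310.8], 0.78)]
syrup_a top [([221.6, 163.2], 0.95), ([307.5, 218.7], 0.57)]
    [ 0.6659  0.228  -0.4608] [0.1316, 0.1316]
pitcher scene [([238.9, 216.0], 0.64)]
pitcher top [([211.7, 212.2], 0.55)]
    [ 0.5298  0.26   -0.0168] [0.0026, 0.0026]
[... 337 characters left out ...]
0018]
bowl scene [([247.2, 174.5], 0.78), ([262.1, 248.8], 0.48)]
bowl top [([166.1, 191.3], 0.89)]
    [ 0.5946  0.4191 -0.0027] [0.0069, 0.0069]
{'time_s': 1.2, 'qpos': array([-72.4622,  34.3402,  -0.1433,  91.6392,   0.101 ,  54.0254,
        -4.5714]), 'joint_velocities': array([-0.0047,  0.0896, -0.0063, -0.0575, -0.034 , -0.0152, -0.0269]), 'effort': array([  0.001 , -77.6215,   1.5647, -25.8396,   0.0125,   0.0019,
         0.    ]), 'position': array([0.2708, 0.6725, 0.2532]), 'eef_rot': array([-179.9955,    0.0012,  158.0685]), 'wrist_force': array([ 0.595 , -0.1522,  0.4971]), 'ft_torque': array([-0.0237,  0.0016, -0.0167]), 'grasp_force': 0.0, 'gripper_width': 0.08552351411173842}
```

View pictures.

View pics/scene0.png

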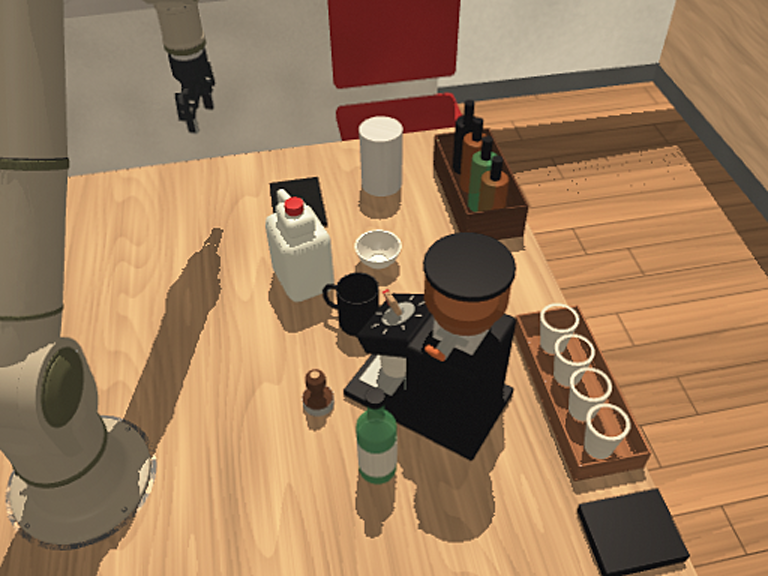

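View pics/top0.png

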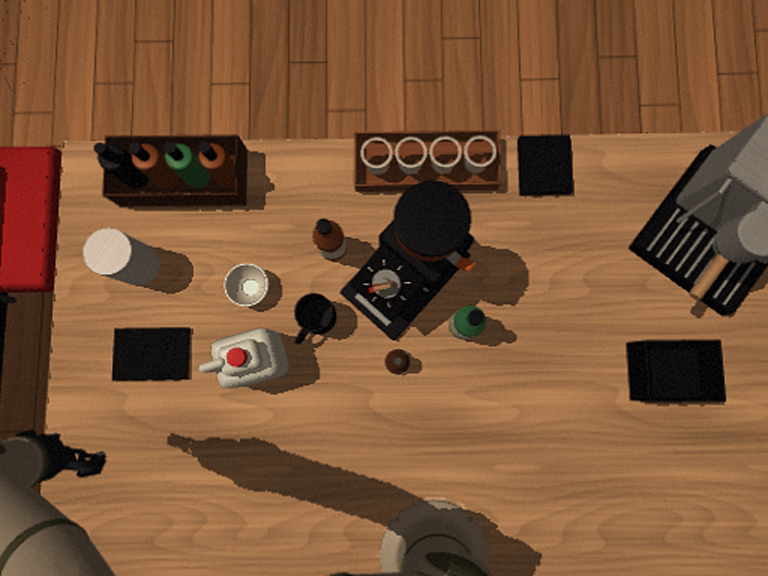

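Run:
```python
from h import *
s=cv2.imread("pics/scene0.png"); t=cv2.imread("pics/top0.png")
a=cv2.resize(s[240:420,330:530],None,fx=2,fy=2*1.5); b=cv2.resize(t[150:330,320:520],None,fx=2,fy=3)
cv2.imwrite("pics/crop0.png",np.hstack([cv2.resize(s[240:400,340:500],(400,400),interpolation=2),cv2.resize(t[180:340,330:490],(400,400),interpolation=2)]))
```

```text
(no output)
```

View pics/crop0.png

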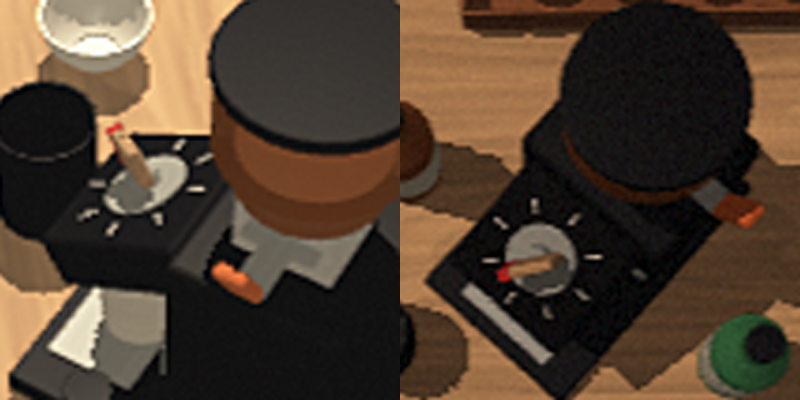

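The scene picture (1.5x) shows the dial disc at about (398,314), the red wing end at (387,292), the orange tab at (433,351), and the lid centred at about (470,267). In the top picture the disc is at (386,284), the red end at (371,289), the tab at (465,265) and the lid at (432,218). The grinder's front faces lower left. Next I fit a grinder model to these.

```bash
cat > fit.py <<'E'
from h import *
from scipy.optimize import least_squares
np.set_printoptions(precision=4,suppress=True)
C={n:camera(n) for n in("scene","top")}
S,T=C["scene"],C["top"]
for n,c in C.items():
    h=cv2.cvtColor(c["frame"],cv2.COLOR_RGB2HSV).astype(int); H,Sa,V=h[...,0],h[...,1],h[...,2]
    for nm,m in(("orange",(H>3)&(H<14)&(Sa>190)&(V>150)),("red",((H<4)|(H>174))&(Sa>150)&(V>110))):
        k,l,st,ce=cv2.connectedComponentsWithStats(m.astype(np.uint8))
        print(n,nm,[(ce[i].round(1).tolist(),st[i].tolist()) for i in range(1,k) if st[i,4]>4 and 200<ce[i][0]<345 and 100<ce[i][1]<280])
n28=np.radians(28)
def model(p):
    x,y,yaw,xs,zs,phi=p
    W=lambda P:np.array([x,y,0])+R.from_euler("z",yaw).apply(P)
    F=R.from_matrix(np.array([[np.cos(n28),0,-np.sin(n28)],[0,1,0],[np.sin(n28),0,np.cos(n28)]]).T.T)  # cols: ex(up slope), ey, n
    fc=np.array([xs,0,zs]); f=lambda q:W(fc+F.apply(q))
    return dict(lid=W([.035,0,.377]),disc=f([0,0,.003]),red=f([.0185*np.cos(phi),.0185*np.sin(phi),.042]),grip=f([0,0,.028]),
      tab=W([.035,-.08-.032*.5,.245+.032*.866]),tabtip=W([.035,-.105,.288]),n=W([.135,-.085,0]),r=W([.135,.085,0]),l=W([-.135,-.085,.0]))
obs=[("lid",S,(312,177.4),1),("lid",T,(287.2,144.3),1),("disc",S,(265.6,209.1),1.),("disc",T,(257.3,189.3),1),
 ("red",S,(258.4,194),1),("red",T,(248,192.2),1),("n",S,(316.7,305.3),2),("r",S,(341.3,263.3),3),("l",S,(230.7,261.3),3),
 ("tab",S,(288.6,236),2),("tab",T,(310,177.3),2)]
E
python3 - <<'E'
from fit import *
def res(p):
    m=model(p); return np.concatenate([(proj(c,m[k])[0]-uv)/w for k,c,uv,w in obs])
best=min((least_squares(res,[.65,.05,-.65,-.083,.19,f],loss="soft_l1") for f in(0,1.5,3,-1.5)),key=lambda r:r.cost)
p=best.x; np.save("p.npy",p); print(p,np.degrees(p[[2,5]]),best.cost)
m=model(p)
for k,c,uv,w in obs: print(k,(proj(c,m[k])[0]-uv).round(1))
print(m)
def box(x0,x1,y0,y1,z0,z1): return [[a,b,c] for c in(z0,z1) for a,b in((x0,y0),(x1,y0),(x1,y1),(x0,y1),(x0,y0))]
W=lambda P:np.array([p[0],p[1],0])+R.from_euler("z",p[2]).apply(P)
a=np.linspace(0,6.3,40); pr=lambda r,z,cx=.035:[[cx+r*np.cos(t),r*np.sin(t),z] for t in a]
F=np.array([[np.cos(n28),0,-np.sin(n28)],[0,1,0],[np.sin(n28),0,np.cos(n28)]])
f=lambda q:[np.array([p[3],0,p[4]])+F@np.array(v) for v in q]
L=[box(-.135,.135,-.085,.085,0,.02),box(-.03,.1,-.075,.075,.02,.22),pr(.068,.377),pr(.065,.305),f([[-.06,-.06,0],[.06,-.06,0],[.06,.06,0],[-.06,.06,0],[-.06,-.06,0]]),
 f([[.03*np.cos(t),.03*np.sin(t),.003] for t in a]),[[.035,-.08,.245],[.035,-.105,.288]],f([[-.023*np.cos(p[5]),-.023*np.sin(p[5]),.042],[.023*np.cos(p[5]),.023*np.sin(p[5]),.042]])]
o=[]
for c,b in((S,(215,135,355,315)),(T,(215,95,355,275))):
    s=4; im=cv2.resize(c["frame"][:,:,::-1],None,fx=s,fy=s,interpolation=2)
    im=np.clip(im*1.5,0,255).astype(np.uint8)
    for l in L: cv2.polylines(im,[((proj(c,W(l))+.5)*s).astype(np.int32)],False,(255,255,0),1)
    o.append(cv2.resize(im[b[1]*s:b[3]*s,b[0]*s:b[2]*s],(400,514)))
cv2.imwrite("pics/fit0.png",np.hstack(o))
E
```

```text
scene orange []
scene red [([256.6, 193.6], [255, 193, 4, 2, 5])]
top orange [([312.6, 177.7], [311, 176, 5, 4, 9])]
top red [([246.9, 193.0], [246, 192, 3, 3, 8])]
[ 0.6411  0.0409 -0.7502 -0.0811  0.1865  2.375 ] [-42.9812 136.077 ] 10.066222320407764
lid [-0.6 -3.1]
lid [0.6 0.7]
disc [-0.4  0.1]
disc [ 0.2 -1. ]
red [-0.6  0.1]
red [-0.5 -0.7]
n [3.1 6. ]
r [6.3 1.3]
l [2.4 4.5]
tab [-0.5 -2.6]
tab [ 0.4 -0.9]
{'lid': array([0.6668, 0.017 , 0.377 ]), 'disc': array([0.5808, 0.0971, 0.1892]), 'red': array([0.5676, 0.127 , 0.2174]), 'grip': array([0.5722, 0.1051, 0.2113]), 'tab': array([ 0.6013, -0.0532,  0.2727]), 'tabtip': array([ 0.5952, -0.0598,  0.288 ]), 'n': array([ 0.682 , -0.1133,  0.    ]), 'r': array([0.7979, 0.011 , 0.    ]), 'l': array([0.4844, 0.0707, 0.    ])}
```

View pics/fit0.png

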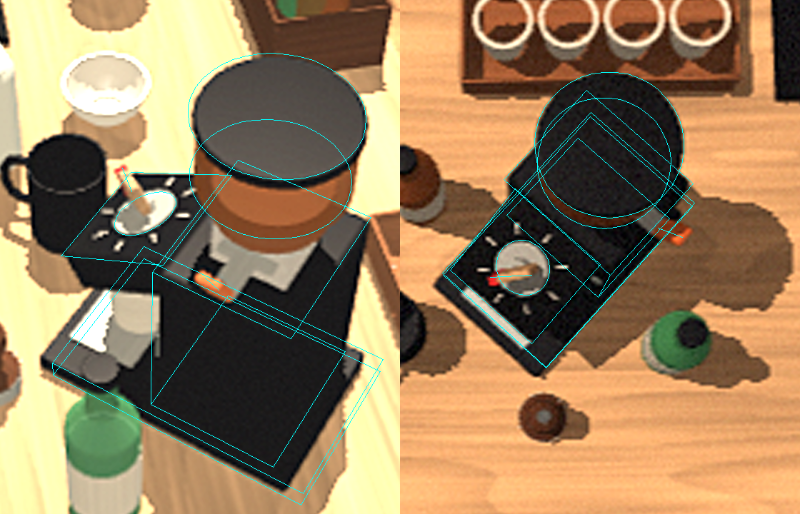

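The overlay matches the lid, disc, wing and tab to within a few px. The foot is offset about 5 px, probably because it is not centred on the origin. I refit with the foot shift free and cross-check by triangulation.

Run:
```python
from fit import *
d={"disc":((265.6,209.1),(257.3,189.3)),"red":((257.6,194),(247.6,192.4)),"tabmid":((290.1,235.5),(309.9,176.8)),"lid":((312,176.2),(287.5,144.3))}
for k,(a,b) in d.items():
    r=[ray(S,a),ray(T,b)]; q=tri(r); print(k,q,round(float(np.linalg.norm(np.cross(q-r[0][0],r[0][1]))),4))
W=lambda p,P:np.array([p[0],p[1],0])+R.from_euler("z",p[2]).apply(P)
ob=[("disc",S,d["disc"][0],1),("disc",T,d["disc"][1],1),("red",S,d["red"][0],1),("red",T,d["red"][1],1),("lid",S,d["lid"][0],1.5),("lid",T,d["lid"][1],1),
 ("tm",S,d["tabmid"][0],1.5),("tm",T,d["tabmid"][1],1.5),("n",S,(315.8,306.6),1.5),("r",S,(341,259.3),2),("l",S,(229.7,261.7),1.5)]
def mm(p):
    m=model(p[:6]); f=p[6]; m["tm"]=W(p,[.035,-.0925,.2667]); m["n"]=W(p,[f+.135,-.085,0.]);m["r"]=W(p,[f+.135,.085,0.01]);m["l"]=W(p,[f-.135,-.085,0.01]); return m
res=lambda p:np.concatenate([(proj(c,mm(p)[k])[0]-uv)/w for k,c,uv,w in ob]+[[(p[6])/.02]])
b=least_squares(res,list(np.load("p.npy"))+[0.],x_scale=[.01,.01,.05,.01,.01,.1,.01]); p=b.x; np.save("p.npy",p[:6]); print(p,np.degrees(p[[2,5]]),b.cost)
for k,c,uv,w in ob: print(k,(proj(c,mm(p)[k])[0]-uv).round(1))
m=mm(p); print(m)
```

```text
scene orange []
scene red [([256.6, 193.6], [255, 193, 4, 2, 5])]
top orange [([312.6, 177.7], [311, 176, 5, 4, 9])]
top red [([246.9, 193.0], [246, 192, 3, 3, 8])]
disc [0.5799 0.0978 0.1886] 0.002
red [0.5659 0.1266 0.2182] 0.0011
tabmid [ 0.604  -0.0533  0.2636] 0.0023
lid [0.6695 0.0173 0.3708] 0.0008
[ 0.6423  0.0402 -0.7373 -0.0831  0.1872  2.3772 -0.0167] [-42.2467 136.2057] 4.410963172466017
disc [-0.7  0.1]
disc [ 0.3 -0.7]
red [-0.3  0.1]
red [ 0.  -0.4]
lid [ 0.1 -1.8]
lid [0.4 0.2]
tm [-0.2 -1.3]
tm [-0.3 -1.7]
n [-0.6  1.6]
r [1.9 0.2]
l [-1.3  0.3]
{'lid': array([0.6682, 0.0166, 0.377 ]), 'disc': array([0.5798, 0.097 , 0.1899]), 'red': array([0.5661, 0.1267, 0.218 ]), 'grip': array([0.5711, 0.1048, 0.2119]), 'tab': array([ 0.6037, -0.0544,  0.2727]), 'tabtip': array([ 0.5976, -0.0611,  0.288 ]), 'n': array([ 0.6727, -0.1023,  0.    ]), 'r': array([0.787 , 0.0236, 0.01  ]), 'l': array([0.4728, 0.0793, 0.01  ]), 'tm': array([ 0.606 , -0.0518,  0.2667])}
```

```bash
cat > plan.py <<'E'
from h import *
np.set_printoptions(precision=3,suppress=True)
p=np.load("p.npy"); Y=R.from_euler("z",p[2]); t=np.radians(28)
ex,ey,n=Y.apply([[np.cos(t),0,np.sin(t)],[0,1,0],[-np.sin(t),0,np.cos(t)]])
fc=np.array([p[0],p[1],0])+Y.apply([p[3],0,p[4]])
def screw(h,phi,flip=0):   # TCP pose pinching at height h over face, wing angle phi(rad)
    x=(np.cos(phi)*ex+np.sin(phi)*ey)*(-1)**flip; z=-n
    return fc+(h+.003)*n, R.from_matrix(np.array([x,np.cross(z,x),z]).T)
def gate(draw,back=0,flip=0):
    u=Y.apply([0,-.5,np.sqrt(.75)]); x=Y.apply([0,np.sqrt(.75),.5])*(-1)**flip; z=-u
    P=np.array([p[0],p[1],0])+Y.apply([.035,-.08-draw,.245])+u*(.032+.003+back)
    return P,R.from_matrix(np.array([x,np.cross(z,x),z]).T)
def here():
    o=readout.observe(); return o,np.array(o["position"]),R.from_euler("xyz",o["eef_rot"],degrees=True)
def inc(P,Q,P0=None,Q0=None):
    if P0 is None: _,P0,Q0=here()
    v=(Q0.inv()*Q).as_rotvec(); s=Q0.inv().apply(P-P0)*100
    return "cm",s,"rad",v,"deg",round(float(np.degrees(np.linalg.norm(v))),1)
def st():
    o,P,Q=here(); print("t",o["time_s"],"q",np.array(o["qpos"]).round(1),"P",P,"rot",np.array(o["eef_rot"]).round(1),"F",np.array(o["wrist_force"]).round(1),"Tz_tool",Q.inv().apply(o["ft_torque"]).round(3),"w",round(o["gripper_width"],4),"g",o["grasp_force"]); return o,P,Q
E
python3 - <<'E'
from plan import *
st(); print("n",n,"fc",fc)
for nm,f in(("screw",lambda k:screw(.15,p[5],k)),("gate",lambda k:gate(0,.1,k))):
  for k in(0,1):
    P,Q=f(k); z=Q.apply([0,0,1]); M,_=R.align_vectors([[0,0,-1]],[z]); x=(M*Q).apply([1,0,0]); 
    print(nm,k,P,"eqyaw",np.degrees(np.arctan2(x[1],x[0])),inc(P,Q))
P,Q=gate(.05); print(P)
E
```

```text
t 1.4 q [-72.5  34.3  -0.1  91.6   0.1  54.   -4.6] P [0.271 0.673 0.253] rot [180.    0.  158.1] F [-0.8 -0.2  0.1] Tz_tool [-0.058 -0.025 -0.012] w 0.0854 g 0.0
n [-0.348  0.316  0.883] fc [0.581 0.096 0.187]
screw 0 [0.528 0.144 0.322] eqyaw 93.95899534872683 ('cm', array([-43.554, -39.406,  -6.897]), 'rad', array([-0.105, -0.504,  1.096]), 'deg', 69.4)
screw 1 [0.528 0.144 0.322] eqyaw -86.04100465127317 ('cm', array([-43.554, -39.406,  -6.897]), 'rad', array([ 0.569, -0.118, -1.976]), 'deg', 118.0)
gate 0 [ 0.569 -0.093  0.362] eqyaw 47.753266409331154 ('cm', array([-56.241, -59.831, -10.858]), 'rad', array([-0.502,  0.35 ,  1.875]), 'deg', 113.0)
gate 1 [ 0.569 -0.093  0.362] eqyaw -132.24673359066884 ('cm', array([-56.241, -59.831, -10.858]), 'rad', array([-0.318, -0.457, -1.187]), 'deg', 75.1)
[ 0.569 -0.093  0.275]
```

step_arm([
  [[0,0,-4.5,0,0,0,0.4],[0,0,-9,0,0,0,0.4],[-1,-1,-13,0,0,0,0.4],[-4,-3.5,-15,0,0,0,0.4],[-7,-6.5,-15,0,0,0,0.4]],
])

```text
time_s: 1.9
position: [0.3119, 0.5869, 0.4068]
eef_rot: [179.6, 0.0, 158.2]
wrist_force: [1.5, -1.3, -0.7]
gripper_width: 0.0511
grasp_force: 0.0
```

```bash
python3 -c "
from plan import *
st(); P,Q=screw(.15,p[5]); print(inc(P,Q))"
```

```text
t 1.9 q [-67.4  22.9   0.7  89.5  -0.3  67.3   1.5] P [0.312 0.587 0.407] rot [179.6   0.  158.2] F [ 1.5 -1.3 -0.7] Tz_tool [-0.006 -0.078 -0.008] w 0.0511 g 0.0
('cm', array([-36.486, -33.115,   8.253]), 'rad', array([-0.099, -0.507,  1.096]), 'deg', 69.4)
```

step_arm([
  [[-3,-2.7,0.3,-0.008,-0.04,0.088,0.4],[-6,-5.4,0.6,-0.016,-0.08,0.176,0.4],[-9,-8.1,1,-0.024,-0.12,0.264,0.4],[-12,-10.8,1.5,-0.032,-0.16,0.352,0.4],[-15,-13.5,2,-0.04,-0.2,0.44,0.4]],
])

```text
time_s: 2.4
position: [0.4007, 0.4032, 0.3835]
eef_rot: [175.1, 10.6, 132.1]
wrist_force: [0.6, 0.3, -0.1]
gripper_width: 0.0508
grasp_force: 0.0
```

```bash
python3 -c "
from plan import *
st(); P,Q=screw(.15,p[5]); print(inc(P,Q))"
```

```text
t 2.4 q [-66.1  14.9  11.6 106.5  10.1  56.8 -17.8] P [0.401 0.403 0.383] rot [175.1  10.6 132.1] F [ 0.6  0.3 -0.1] Tz_tool [0.094 0.124 0.004] w 0.0508 g 0.0
('cm', array([-26.113,  -8.852,  10.415]), 'rad', array([-0.065, -0.302,  0.652]), 'deg', 41.3)
```

step_arm([
  [[-4.2,-1.4,1.6,-0.01,-0.048,0.104,0.4],[-8.4,-2.8,3.3,-0.02,-0.096,0.208,0.4],[-12.6,-4.2,5,-0.031,-0.144,0.312,0.4],[-16.8,-5.7,6.7,-0.042,-0.193,0.416,0.4],[-21,-7.1,8.3,-0.052,-0.242,0.52,0.4]],
])

```text
time_s: 2.9
position: [0.5032, 0.1954, 0.3348]
eef_rot: [163.4, 18.9, 99.1]
wrist_force: [2.1, -0.5, -0.7]
gripper_width: 0.051
grasp_force: 0.0
```

```bash
python3 -c "
from plan import *
st(); P,Q=screw(.12,p[5]); print(inc(P,Q))"
```

```text
t 2.9 q [-62.   15.1  26.6 119.6  25.9  43.  -43.2] P [0.503 0.195 0.335] rot [163.4  18.9  99.1] F [ 2.1 -0.5 -0.7] Tz_tool [0.287 0.339 0.023] w 0.051 g 0.0
('cm', array([-4.911,  0.718,  6.271]), 'rad', array([-0.012, -0.06 ,  0.132]), 'deg', 8.3)
```

step_arm([
  [[0,0,0,0,0,-0.14,0.4],[0,0,0,0,0,-0.28,0.4],[0,0,0,0,0,-0.42,0.4],[0,0,0,0,0,-0.56,0.4],[0,0,0,0,0,-0.7,0.4]],
])

```text
time_s: 3.4
position: [0.5029, 0.1972, 0.3349]
eef_rot: [-179.6, 24.9, 142.7]
wrist_force: [0.0, 0.0, 1.1]
gripper_width: 0.0512
grasp_force: 0.0
```

step_arm([
  [[0,0,0,0,0,-0.14,0.4],[0,0,0,0,0,-0.28,0.4],[0,0,0,0,0,-0.42,0.4],[0,0,0,0,0,-0.56,0.4],[0,0,0,0,0,-0.7,0.4]],
])

```text
time_s: 3.9
position: [0.5029, 0.1972, 0.3349]
eef_rot: [-163.1, 18.5, -174.5]
wrist_force: [-0.0, -0.0, 0.2]
gripper_width: 0.051
grasp_force: 0.0
```

step_arm([
  [[0,0,0,0,0,-0.14,0.4],[0,0,0,0,0,-0.28,0.4],[0,0,0,0,0,-0.42,0.4],[0,0,0,0,0,-0.56,0.4],[0,0,0,0,0,-0.7,0.4]],
])

```text
time_s: 4.4
position: [0.503, 0.1972, 0.335]
eef_rot: [-155.4, 3.8, -136.4]
wrist_force: [-0.2, -0.4, 0.4]
gripper_width: 0.0514
grasp_force: 0.0
```

step_arm([
  [[0,0,0,0,0,-0.14,0.4],[0,0,0,0,0,-0.28,0.4],[0,0,0,0,0,-0.42,0.4],[0,0,0,0,0,-0.56,0.4],[0,0,0,0,0,-0.7,0.4]],
])

```text
time_s: 4.9
position: [0.5029, 0.1972, 0.335]
eef_rot: [-158.3, -12.6, -99.5]
wrist_force: [0.5, 0.7, 0.2]
gripper_width: 0.0514
grasp_force: 0.0
```

```bash
python3 -c "
from plan import *
st(); P,Q=screw(.12,p[5],1); print(inc(P,Q))"
```

```text
t 4.9 q [-38.7  14.3  -3.1 118.2  34.8  48.4 107.5] P [0.503 0.197 0.335] rot [-158.3  -12.6  -99.5] F [0.5 0.7 0.2] Tz_tool [-0.364 -0.199  0.022] w 0.0514 g 0.0
('cm', array([ 4.583, -2.318,  6.34 ]), 'rad', array([ 0.023,  0.058, -0.2  ]), 'deg', 12.0)
```

step_arm([
  [[1.2,-0.6,1.5,0.006,0.015,-0.05,0.4],[2.4,-1.2,3.2,0.012,0.03,-0.1,0.4],[3.6,-1.8,5,0.018,0.045,-0.15,0.4],[4.6,-2.3,6.3,0.023,0.058,-0.2,0.4],[4.6,-2.3,6.3,0.023,0.058,-0.2,0.4]],
])

```text
time_s: 5.4
position: [0.5375, 0.1327, 0.2951]
eef_rot: [-159.8, -19.8, -90.0]
wrist_force: [0.4, -0.1, 0.8]
gripper_width: 0.0513
grasp_force: 0.0
```

```bash
python3 -c "
from plan import *
st(); P,Q=screw(.028,p[5],1); print(inc(P,Q))
S,T=camera('scene'),camera('top')
_,P,Q=here()
for c in (S,T): print(proj(c,[P,P+Q.apply([0,0,.003])]))
a=[cv2.resize(c['frame'][b[1]:b[3],b[0]:b[2],::-1],(400,400),interpolation=2) for c,b in((S,(215,150,315,250)),(T,(210,130,310,230)))]
cv2.imwrite('pics/pre.png',np.clip(np.hstack(a)*1.4,0,255).astype(np.uint8))"
```

```text
t 5.4 q [-33.9  17.8  -0.9 121.5  43.   42.8 116. ] P [0.537 0.133 0.295] rot [-159.8  -19.8  -90. ] F [ 0.4 -0.1  0.8] Tz_tool [-0.396 -0.396  0.046] w 0.0513 g 0.0
('cm', array([-0.199, -0.128,  9.087]), 'rad', array([ 0.002, -0.003, -0.006]), 'deg', 0.4)
[[244.744 171.776]
 [245.263 172.753]]
[[243.92  198.57 ]
 [244.293 198.304]]
```

View pics/pre.png

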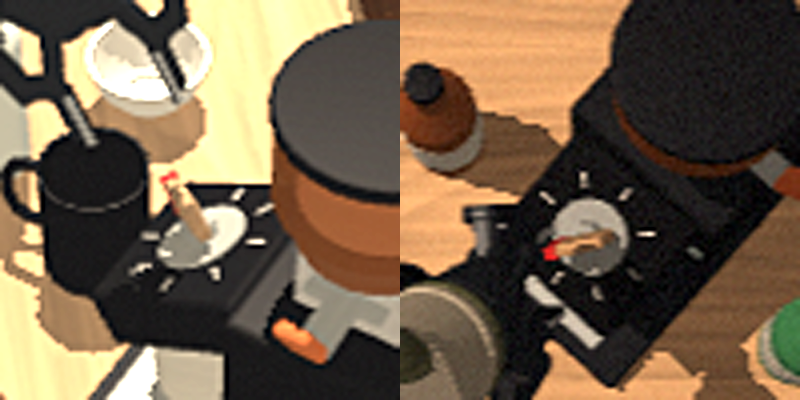

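The gripper straddles the wing line, with the fingers at about (80,120) and (165,70) in the scene crop and the wing at (185,205). I go down and close.

step_arm([
  [[-0.2,-0.1,2.5,0,0,0,0.4],[-0.2,-0.1,5,0,0,0,0.4],[-0.2,-0.1,7,0,0,0,0.4],[-0.2,-0.1,8.5,0,0,0,0.4],[-0.2,-0.1,9,0,0,0,0.4]],
])

```text
time_s: 6.0
position: [0.5697, 0.1088, 0.2154]
eef_rot: [-159.7, -19.7, -89.9]
wrist_force: [0.4, 0.7, 0.9]
gripper_width: 0.0512
grasp_force: 0.0
```

```bash
python3 -c "
from plan import *
st(); P,Q=screw(.028,p[5],1); print(inc(P,Q))"
```

```text
t 6.0 q [-32.7  25.8   3.4 124.1  52.7  32.2 107.9] P [0.57  0.109 0.215] rot [-159.7  -19.7  -89.9] F [0.4 0.7 0.9] Tz_tool [-0.363 -0.327  0.004] w 0.0512 g 0.0
('cm', array([0.255, 0.034, 0.184]), 'rad', array([ 0.001, -0.   , -0.006]), 'deg', 0.3)
```

step_arm([
  [[0.2,0,0.1,0,0,0,0.6],[0.2,0,0.1,0,0,0,0.8],[0.2,0,0.1,0,0,0,0.9],[0.2,0,0.1,0,0,0,1],[0.2,0,0.1,0,0,0,1]],
])

```text
time_s: 6.5
position: [0.5703, 0.1066, 0.217]
eef_rot: [-159.6, -19.7, -89.9]
wrist_force: [-2.6, 1.2, 7.4]
gripper_width: 0.0201
grasp_force: 58.8
```

```bash
python3 -c "
from plan import *
st(); P,Q=screw(.028,p[5],1); print(inc(P,Q))"
```

```text
t 6.5 q [-32.5  25.6   3.4 124.2  52.8  32.1 108.1] P [0.57  0.107 0.217] rot [-159.6  -19.7  -89.9] F [-2.6  1.2  7.4] Tz_tool [-0.327 -0.039  0.048] w 0.0201 g 58.798420429229736
('cm', array([-0.002,  0.106,  0.231]), 'rad', array([-0.002,  0.   , -0.006]), 'deg', 0.3)
```

step_arm([
  [[0,0,0,0,0,0,1],[0,0,0,0,0,0,1],[0,0,0,0,0,0,1],[0,0,0,0,0,0,1],[0,0,0,0,0,0,1]],
])

```text
time_s: 7.0
position: [0.5703, 0.1066, 0.217]
eef_rot: [-159.6, -19.7, -89.9]
wrist_force: [-1.8, 1.2, 6.7]
gripper_width: 0.0199
grasp_force: 58.8
```

```bash
python3 -c "
from plan import *
st()
S,T=camera('scene'),camera('top')
a=[cv2.resize(c['frame'][b[1]:b[3],b[0]:b[2],::-1],(400,400),interpolation=2) for c,b in((S,(235,165,295,225)),(T,(220,150,280,210)))]
cv2.imwrite('pics/grip1.png',np.clip(np.hstack(a)*1.6,0,255).astype(np.uint8))"
```

```text
t 7.0 q [-32.5  25.6   3.4 124.2  52.8  32.1 108.1] P [0.57  0.107 0.217] rot [-159.6  -19.7  -89.9] F [-1.8  1.2  6.7] Tz_tool [-0.354  0.011  0.049] w 0.0199 g 58.80511522293091
```

View pics/grip1.png

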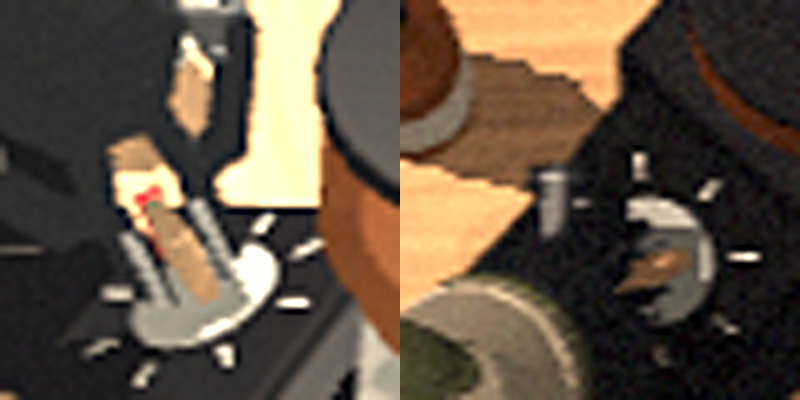

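The scene crop shows both fingers beside the wing at about (150,270) and (215,245), with their tips down on the steel hub. That explains the 20 mm width. I open, go 8 mm up and pinch again.

step_arm([
  [[0,0,0,0,0,0,0.5],[0,0,-0.3,0,0,0,0.5],[0,0.1,-0.6,0,0,0,0.5],[0,0.1,-0.8,0,0,0,0.7],[0,0.1,-0.8,0,0,0,1]],
])

```text
time_s: 7.6
position: [0.5664, 0.1086, 0.223]
eef_rot: [-159.7, -19.7, -89.9]
wrist_force: [8.2, -1.1, 9.1]
gripper_width: 0.0148
grasp_force: 6.2
```

step_arm([
  [[0,0,0,0,0,0,1],[0,0,0,0,0,0,1],[0,0,0,0,0,0,1],[0,0,0,0,0,0,1],[0,0,0,0,0,0,1]],
])

```text
time_s: 8.1
position: [0.5676, 0.1085, 0.2238]
eef_rot: [-159.5, -19.7, -90.0]
wrist_force: [0.2, -1.9, 8.0]
gripper_width: 0.0087
grasp_force: 59.8
```

```bash
python3 -c "
from plan import *
st(); P,Q=screw(.036,p[5],1); print(inc(P,Q))"
```

```text
t 8.1 q [-32.6  24.9   3.  124.1  52.   32.9 108.8] P [0.568 0.109 0.224] rot [-159.5  -19.7  -90. ] F [ 0.2 -1.9  8. ] Tz_tool [ 0.351  0.154 -0.037] w 0.0087 g 59.774683713912964
('cm', array([-0.053,  0.098,  0.183]), 'rad', array([-0.002, -0.   , -0.006]), 'deg', 0.4)
```

step_arm([
  [[0,0,0,0,0,0.1,1],[0,0,0,0,0,0.2,1],[0,0,0,0,0,0.3,1],[0,0,0,0,0,0.4,1],[0,0,0,0,0,0.5,1]],
])

```text
time_s: 8.6
position: [0.5672, 0.1086, 0.2236]
eef_rot: [-153.0, -7.9, -117.1]
wrist_force: [-0.4, -0.4, 8.4]
gripper_width: 0.0088
grasp_force: 60.0
```

```bash
python3 -c "
from plan import *
st()"
```

```text
t 8.6 q [-37.3  25.1   9.5 124.4  48.9  30.5  83. ] P [0.567 0.109 0.224] rot [-153.    -7.9 -117.1] F [-0.4 -0.4  8.4] Tz_tool [ 0.028  0.083 -0.041] w 0.0088 g 59.99061405658722
```

step_arm([
  [[0,0,0,0,0,0.1,1],[0,0,0,0,0,0.2,1],[0,0,0,0,0,0.3,1],[0,0,0,0,0,0.4,1],[0,0,0,0,0,0.5,1]],
])

```text
time_s: 9.1
position: [0.5668, 0.1089, 0.2233]
eef_rot: [-152.5, 5.5, -142.5]
wrist_force: [-2.4, 2.2, 7.9]
gripper_width: 0.0091
grasp_force: 60.1
```

```bash
python3 -c "
from plan import *
st()"
```

```text
t 9.1 q [-42.4  25.6  16.5 124.7  44.8  27.8  58.6] P [0.567 0.109 0.223] rot [-152.5    5.5 -142.5] F [-2.4  2.2  7.9] Tz_tool [-0.212  0.163 -0.049] w 0.0091 g 60.07693290710449
```

step_arm([
  [[0,0,0,0,0,0.1,1],[0,0,0,0,0,0.2,1],[0,0,0,0,0,0.3,1],[0,0,0,0,0,0.4,1],[0,0,0,0,0,0.5,1]],
])

```text
time_s: 9.6
position: [0.5667, 0.1093, 0.2231]
eef_rot: [-157.9, 17.7, -169.0]
wrist_force: [-3.5, 3.0, 7.3]
gripper_width: 0.0086
grasp_force: 60.1
```

```bash
python3 -c "
from plan import *
st()"
```

```text
t 9.6 q [-47.8  26.6  24.3 125.1  39.1  24.9  35.8] P [0.567 0.109 0.223] rot [-157.9   17.7 -169. ] F [-3.5  3.   7.3] Tz_tool [-0.359  0.368 -0.066] w 0.0086 g 60.08585751056671
```

step_arm([
  [[0,0,0,0,0,0.1,1],[0,0,0,0,0,0.2,1],[0,0,0,0,0,0.3,1],[0,0,0,0,0,0.4,1],[0,0,0,0,0,0.5,1]],
])

```text
time_s: 10.1
position: [0.5668, 0.1097, 0.223]
eef_rot: [-169.3, 26.0, 161.4]
wrist_force: [-2.6, 5.2, 6.1]
gripper_width: 0.0087
grasp_force: 60.1
```

```bash
python3 -c "
from plan import *
st()"
```

```text
t 10.1 q [-53.   28.   32.1 125.4  31.1  22.1  15.3] P [0.567 0.11  0.223] rot [-169.3   26.   161.4] F [-2.6  5.2  6.1] Tz_tool [-0.361  0.592 -0.098] w 0.0087 g 60.05069553852081
```

step_arm([
  [[0,0,0,0,0,0.1,1],[0,0,0,0,0,0.2,1],[0,0,0,0,0,0.3,1],[0,0,0,0,0,0.4,1],[0,0,0,0,0,0.5,1]],
])

```text
time_s: 10.6
position: [0.567, 0.1101, 0.223]
eef_rot: [176.0, 27.8, 129.5]
wrist_force: [-4.0, 4.7, 10.1]
gripper_width: 0.0087
grasp_force: 99.3
```

```bash
python3 -c "
from plan import *
st()"
```

```text
t 10.6 q [-57.7  29.8  39.4 125.6  21.1  19.8  -2.8] P [0.567 0.11  0.223] rot [176.   27.8 129.5] F [-4.   4.7 10.1] Tz_tool [ 0.029  0.477 -2.139] w 0.0087 g 99.29269418120384
```

step_arm([
  [[0,0,0,0,0,-0.02,1],[0,0,0,0,0,-0.04,1],[0,0,0,0,0,-0.05,1],[0,0,0,0,0,-0.05,1],[0,0,0,0,0,-0.05,1]],
])

```text
time_s: 11.1
position: [0.567, 0.1101, 0.223]
eef_rot: [177.6, 27.9, 133.0]
wrist_force: [-3.4, 3.9, 8.2]
gripper_width: 0.0091
grasp_force: 73.5
```

```bash
python3 -c "
from plan import *
o,P,Q=st()
E=[(-159.5,-19.7,-90.),(-153,-7.9,-117.1),(-152.5,5.5,-142.5),(-157.9,17.7,-169),(-169.3,26,161.4),(176,27.8,129.5)]
L=[R.from_euler('xyz',e,degrees=True) for e in E]+[Q]
print([(a.inv()*b).as_rotvec().round(3) for a,b in zip(L,L[1:])])"
```

```text
t 11.1 q [-57.2  29.6  38.7 125.6  22.3  20.   -1. ] P [0.567 0.11  0.223] rot [177.6  27.9 133. ] F [-3.4  3.9  8.2] Tz_tool [-0.105  0.484 -1.277] w 0.0091 g 73.49473101552576
[array([-0.002,  0.   ,  0.502]), array([-0.001, -0.001,  0.5  ]), array([0.001, 0.001, 0.5  ]), array([-0.002, -0.   ,  0.5  ]), array([ 0.001, -0.002,  0.496]), array([-0.   ,  0.001, -0.054])]
```

step_arm([
  [[0,0,0,0,0,-0.02,1],[0,0,0,0,0,-0.04,1],[0,0,0,0,0,-0.06,1],[0,0,0,0,0,-0.06,1],[0,0,0,0,0,-0.06,1]],
])

```text
time_s: 11.6
position: [0.567, 0.11, 0.223]
eef_rot: [179.3, 28.0, 136.7]
wrist_force: [-1.2, 4.6, 7.5]
gripper_width: 0.0087
grasp_force: 60.2
```

```bash
python3 -c "
from plan import *
o,P,Q=st(); np.save('Q.npy',Q.as_quat())"
```

```text
t 11.6 q [-56.7  29.4  37.8 125.5  23.5  20.3   1.1] P [0.567 0.11  0.223] rot [179.3  28.  136.7] F [-1.2  4.6  7.5] Tz_tool [-0.264  0.613 -0.202] w 0.0087 g 60.21904706954956
```

step_arm([
  [[0,0,0,0,0,-0.11,1],[0,0,0,0,0,-0.22,1],[0,0,0,0,0,-0.33,1],[0,0,0,0,0,-0.44,1],[0,0,0,0,0,-0.55,1]],
])

```text
time_s: 12.1
position: [0.5667, 0.1095, 0.223]
eef_rot: [-164.9, 23.8, 171.7]
wrist_force: [-3.5, 4.2, 6.2]
gripper_width: 0.0092
grasp_force: 60.0
```

step_arm([
  [[0,0,0,0,0,-0.11,1],[0,0,0,0,0,-0.22,1],[0,0,0,0,0,-0.33,1],[0,0,0,0,0,-0.44,1],[0,0,0,0,0,-0.55,1]],
])

```text
time_s: 12.6
position: [0.5667, 0.1091, 0.2232]
eef_rot: [-154.8, 12.7, -157.1]
wrist_force: [-2.6, 1.8, 7.4]
gripper_width: 0.0088
grasp_force: 60.1
```

step_arm([
  [[0,0,0,0,0,-0.12,1],[0,0,0,0,0,-0.24,1],[0,0,0,0,0,-0.36,1],[0,0,0,0,0,-0.48,1],[0,0,0,0,0,-0.48,1]],
])

```text
time_s: 13.1
position: [0.5669, 0.1087, 0.2234]
eef_rot: [-152.0, 0.2, -132.5]
wrist_force: [-1.6, 0.7, 9.5]
gripper_width: 0.009
grasp_force: 60.2
```

step_arm([
  [[0,0,0,0,0,0,1],[0,0,0,0,0,0,1],[0,0,0,0,0,0,1],[0,0,0,0,0,0,1],[0,0,0,0,0,0,1]],
])

```text
time_s: 13.6
position: [0.5669, 0.1087, 0.2234]
eef_rot: [-151.9, 0.3, -132.7]
wrist_force: [-1.5, 0.9, 9.0]
gripper_width: 0.0089
grasp_force: 60.2
```

```bash
python3 -c "
from plan import *
o,P,Q=st(); print((R.from_quat(np.load('Q.npy')).inv()*Q).as_rotvec())"
```

```text
t 13.6 q [-39.8  25.3  13.  124.6  46.9  29.1  67.5] P [0.567 0.109 0.223] rot [-151.9    0.3 -132.7] F [-1.5  0.9  9. ] Tz_tool [-0.022  0.147 -0.067] w 0.0089 g 60.16334116458893
[ 0.002  0.    -1.578]
```

step_arm([
  [[0,0,0,0,0,0,0.7],[0,0,0,0,0,0,0.4],[0,0,-0.5,0,0,0,0.4],[0,0,-3,0,0,0,0.4],[0,0,-6,0,0,0,0.4]],
])

```text
time_s: 14.1
position: [0.5447, 0.1271, 0.2755]
eef_rot: [-152.0, 0.1, -132.7]
wrist_force: [0.3, -0.1, 0.4]
gripper_width: 0.0513
grasp_force: 0.0
```

step_arm([
  [[0,0,-3,0,0,0,0.4],[0,0,-7,0,0,0,0.4],[0,0,-11,0,0,0,0.4],[0,0,-14,0,0,0,0.4],[0,0,-16,0,0,0,0.4]],
])

```text
time_s: 14.6
position: [0.4891, 0.179, 0.4191]
eef_rot: [-152.0, 0.4, -132.6]
wrist_force: [-0.0, 0.2, 0.5]
gripper_width: 0.0512
grasp_force: 0.0
```

Run:
```python
from plan import *
o,P,Q=st()
S,T=camera('scene'),camera('top')
a=[cv2.resize(c['frame'][b[1]:b[3],b[0]:b[2],::-1],(400,400),interpolation=2) for c,b in((S,(225,165,325,265)),(T,(220,110,320,210)))]
cv2.imwrite('pics/after.png',np.clip(np.hstack(a)*1.5,0,255).astype(np.uint8))
for n,c in(("scene",S),("top",T)):
    for l in("screw_red_end","gate_grip"): print(n,l,[(np.round(np.array(x["centre"])*WH,1).tolist(),round(x["score"],2)) for x in tip_of(l,n)[:3]])
# predicted red end with screw turned: start wing phi, turned clockwise 2.37-... net
for k in(0,1):
    g=gate(0,.1,k); print(k,inc(*g))
for b in(0,.1): print(gate(0,b)[0],proj(S,gate(0,b)[0]),proj(T,gate(0,b)[0]))
```

```text
t 14.6 q [-47.1   8.2   5.2 114.1  32.1  58.8  78.1] P [0.489 0.179 0.419] rot [-152.     0.4 -132.6] F [-0.   0.2  0.5] Tz_tool [-0.516  0.019 -0.013] w 0.0512 g 0.0
scene screw_red_end [([288.7, 265.5], 0.68), ([262.9, 192.6], 0.49)]
scene gate_grip [([291.5, 236.7], 0.73)]
top screw_red_end [([271.6, 177.7], 0.72), ([249.4, 186.3], 0.52)]
top gate_grip [([309.5, 180.4], 0.68)]
0 ('cm', array([ 14.441, -18.794,  16.073]), 'rad', array([ 0.761, -0.712, -2.84 ]), 'deg', 173.3)
1 ('cm', array([ 14.441, -18.794,  16.073]), 'rad', array([-0.48 , -0.513,  0.119]), 'deg', 40.8)
[ 0.603 -0.056  0.275] [[288.963 233.399]] [[311.292 175.724]]
[ 0.569 -0.093  0.362] [[278.832 223.897]] [[330.248 182.518]]
```

View pics/after.png

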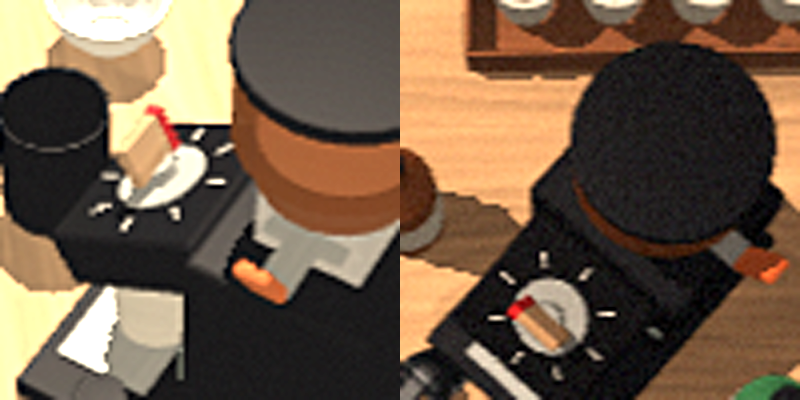

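The wing turned about 45 degrees clockwise net, as expected (2.37 back 1.57), and the tab is still shut at scene crop (260,281), which agrees with the model. I go round the front to the gate.

Run:
```python
from plan import *
o,P,Q=here(); G=gate(0,.1,1); v=(Q.inv()*G[1]).as_rotvec()
print(inc(np.array([.45,.01,.46]),Q*R.from_rotvec(v*.5)))
```

```text
('cm', array([14.971, -9.533,  0.039]), 'rad', array([-0.24 , -0.257,  0.06 ]), 'deg', 20.4)
```

step_arm([
  [[3,-1.9,0,-0.04,-0.05,0.01,0.4],[6,-3.8,0,-0.09,-0.1,0.02,0.4],[9,-5.7,0,-0.14,-0.15,0.03,0.4],[12,-7.6,0,-0.19,-0.2,0.045,0.4],[15,-9.5,0,-0.24,-0.257,0.06,0.4]],
])

```text
time_s: 15.4
position: [0.4492, 0.0089, 0.4606]
eef_rot: [-165.6, 15.3, -130.6]
wrist_force: [0.5, -0.6, 0.0]
gripper_width: 0.0511
grasp_force: 0.0
```

Run:
```python
from plan import *
o,P,Q=st(); G=gate(0,.14,1); print(G[0],inc(*G)); print(inc(np.array([.50,-.11,.45]),G[1]))
```

```text
t 15.4 q [-33.1  -7.8  20.4 121.1   7.4  45.7 120.8] P [0.449 0.009 0.461] rot [-165.6   15.3 -130.6] F [ 0.5 -0.6  0. ] Tz_tool [-0.219  0.237  0.012] w 0.0511 g 0.0
[ 0.556 -0.107  0.397] ('cm', array([  3.51 , -13.745,   9.385]), 'rad', array([-0.239, -0.252,  0.058]), 'deg', 20.2)
('cm', array([  5.79 , -11.354,   2.41 ]), 'rad', array([-0.239, -0.252,  0.058]), 'deg', 20.2)
```

Joint 7 is heading for its limit (121°), so I use the half-turn-equivalent grasp and spin +180°.

step_arm([
  [[0,0,0,0,0,0.14,0.4],[0,0,0,0,0,0.28,0.4],[0,0,0,0,0,0.42,0.4],[0,0,0,0,0,0.56,0.4],[0,0,0,0,0,0.7,0.4]],
])

```text
time_s: 15.9
position: [0.4494, 0.0101, 0.4597]
eef_rot: [-179.1, 20.7, -172.8]
wrist_force: [0.1, -0.8, 0.1]
gripper_width: 0.0514
grasp_force: 0.0
```

step_arm([
  [[0,0,0,0,0,0.14,0.4],[0,0,0,0,0,0.28,0.4],[0,0,0,0,0,0.42,0.4],[0,0,0,0,0,0.56,0.4],[0,0,0,0,0,0.7,0.4]],
])

```text
time_s: 16.4
position: [0.4495, 0.0101, 0.4597]
eef_rot: [167.0, 16.2, 145.0]
wrist_force: [0.0, 0.3, -0.3]
gripper_width: 0.0512
grasp_force: 0.0
```

step_arm([
  [[0,0,0,0,0,0.14,0.4],[0,0,0,0,0,0.28,0.4],[0,0,0,0,0,0.42,0.4],[0,0,0,0,0,0.56,0.4],[0,0,0,0,0,0.7,0.4]],
])

```text
time_s: 16.9
position: [0.4494, 0.0101, 0.4596]
eef_rot: [159.7, 4.3, 106.0]
wrist_force: [0.4, 1.1, -0.6]
gripper_width: 0.0511
grasp_force: 0.0
```

step_arm([
  [[0,0,0,0,0,0.14,0.4],[0,0,0,0,0,0.28,0.4],[0,0,0,0,0,0.42,0.4],[0,0,0,0,0,0.56,0.4],[0,0,0,0,0,0.7,0.4]],
])

```text
time_s: 17.4
position: [0.4495, 0.01, 0.4596]
eef_rot: [161.6, -9.6, 68.2]
wrist_force: [-0.3, 0.0, -0.2]
gripper_width: 0.0514
grasp_force: 0.0
```

Run:
```python
from plan import *
o,P,Q=st(); G=gate(0,.14,0); print(G[0],inc(*G)); print(inc(np.array([.50,-.12,.45]),G[1]))
```

```text
t 17.4 q [-11.7  -5.9   1.7 120.3   2.9  45.1 -34.9] P [0.449 0.01  0.46 ] rot [161.6  -9.6  68.2] F [-0.3  0.  -0.2] Tz_tool [ 0.303 -0.163 -0.035] w 0.0514 g 0.0
[ 0.556 -0.107  0.397] ('cm', array([-7.915, 11.88 ,  9.3  ]), 'rad', array([0.194, 0.295, 0.391]), 'deg', 30.2)
('cm', array([-10.221,   9.263,   2.305]), 'rad', array([0.194, 0.295, 0.391]), 'deg', 30.2)
```

step_arm([
  [[-2,1.8,0.5,0.04,0.06,0.08,0.4],[-4,3.6,1,0.08,0.12,0.16,0.4],[-6,5.5,1.4,0.12,0.18,0.24,0.4],[-8,7.3,1.9,0.16,0.24,0.32,0.4],[-10.2,9.3,2.3,0.194,0.295,0.391,0.4]],
])

```text
time_s: 17.9
position: [0.5017, -0.1204, 0.4509]
eef_rot: [-180.0, -30.2, 47.9]
wrist_force: [1.2, 0.4, -1.0]
gripper_width: 0.0511
grasp_force: 0.0
```

Run:
```python
from plan import *
o,P,Q=st(); G=gate(0,.08,0); print(G[0],inc(*G))
```

```text
t 17.9 q [  1.3   6.1  25.  113.4 -37.9  58.2   3.6] P [ 0.502 -0.12   0.451] rot [-180.   -30.2   47.9] F [ 1.2  0.4 -1. ] Tz_tool [ 0.06  -0.472 -0.009] w 0.0511 g 0.0
[ 0.576 -0.085  0.345] ('cm', array([ 1.207,  3.147, 13.003]), 'rad', array([-0.002, -0.003,  0.003]), 'deg', 0.3)
```

step_arm([
  [[0.5,1.2,2,0,0,0,0.4],[1,2.4,5,0,0,0,0.4],[1.2,3.1,8,0,0,0,0.4],[1.2,3.1,11,0,0,0,0.4],[1.2,3.1,13,0,0,0,0.4]],
])

```text
time_s: 18.4
position: [0.5748, -0.0833, 0.3418]
eef_rot: [-179.9, -29.9, 48.1]
wrist_force: [-0.5, 0.7, 0.2]
gripper_width: 0.0513
grasp_force: 0.0
```

Run:
```python
from plan import *
o,P,Q=st(); G=gate(0,0,0); print(G[0],inc(*G))
S,T=camera('scene'),camera('top')
a=[cv2.resize(c['frame'][b[1]:b[3],b[0]:b[2],::-1],(400,400),interpolation=2) for c,b in((S,(245,175,325,255)),(T,(270,130,350,210)))]
cv2.imwrite('pics/gpre.png',np.clip(np.hstack(a)*1.5,0,255).astype(np.uint8))
```

```text
t 18.4 q [  0.4  17.   20.6 116.8 -49.3  46.4  12.4] P [ 0.575 -0.083  0.342] rot [-179.9  -29.9   48.1] F [-0.5  0.7  0.2] Tz_tool [-0.007 -0.504 -0.007] w 0.0513 g 0.0
[ 0.603 -0.056  0.275] ('cm', array([0.094, 0.221, 7.722]), 'rad', array([-0.004,  0.002,  0.005]), 'deg', 0.4)
```

View pics/gpre.png

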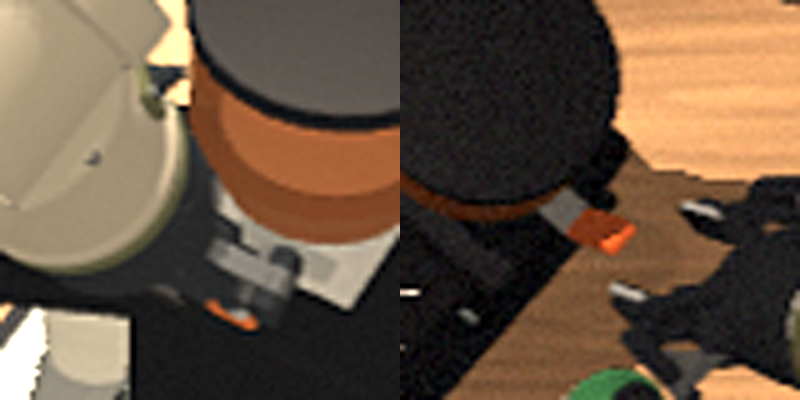

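Run:
```python
from plan import *
o,P,Q=here(); T=camera('top'); S=camera('scene')
for s in(-1,1): print(s,proj(T,P+Q.apply([[0,s*.0257,.015],[0,s*.031,.015]])).round(1).tolist())
Y=R.from_euler("z",p[2]); W=lambda v:np.array([p[0],p[1],0])+Y.apply(v)
c=np.array([[.035+a,-.08-.5*l,.245+.866*l] for l in(0.0,.05) for a in(-.011,.011)])
print("tab corners foot-,foot+,tip-,tip+ (own x)",((proj(T,W(c))-[270,130])*5+[400,0]).round(0).tolist())
print(((proj(S,W(c))-[245,175])*5).round(0).tolist())
f=T["frame"].astype(int); m=(f[...,0]>120)&(f[...,0]-f[...,2]>90)&(f[...,0]-f[...,1]>60); m[:, :295]=0; m[:,325:]=0; m[:165]=0;m[190:]=0
ys,xs=np.nonzero(m); print(len(xs),xs.mean(),ys.mean(),list(zip(xs,ys))[:40])
```

```text
-1 [[315.9, 187.9], [314.7, 189.3]]
1 [[328.3, 173.7], [329.5, 172.2]]
tab corners foot-,foot+,tip-,tip+ (own x) [[564.0, 232.0], [589.0, 204.0], [607.0, 248.0], [633.0, 219.0]]
[[214.0, 297.0], [257.0, 317.0], [191.0, 275.0], [235.0, 296.0]]
19 313.05263157894734 177.47368421052633 [(np.int64(315), np.int64(175)), (np.int64(316), np.int64(175)), (np.int64(314), np.int64(176)), (np.int64(315), np.int64(176)), (np.int64(316), np.int64(176)), (np.int64(312), np.int64(177)), (np.int64(313), np.int64(177)), (np.int64(314), np.int64(177)), (np.int64(315), np.int64(177)), (np.int64(310), np.int64(178)), (np.int64(311), np.int64(178)), (np.int64(312), np.int64(178)), (np.int64(313), np.int64(178)), (np.int64(314), np.int64(178)), (np.int64(310), np.int64(179)), (np.int64(311), np.int64(179)), (np.int64(312), np.int64(179)), (np.int64(313), np.int64(179)), (np.int64(312), np.int64(180))]
```

step_arm([
  [[-0.1,0.05,2,0,0,0,0.4],[-0.1,0.05,4,0,0,0,0.4],[-0.1,0.05,6,0,0,0,0.4],[-0.1,0.05,7.3,0,0,0,0.4],[-0.1,0.05,7.3,0,0,0,0.4]],
])

```text
time_s: 19.1
position: [0.5994, -0.0573, 0.2812]
eef_rot: [179.9, -30.0, 48.2]
wrist_force: [-0.6, -0.3, -0.7]
gripper_width: 0.0514
grasp_force: 0.0
```

Run:
```python
from plan import *
o,P,Q=st(); G=gate(0,0,0); print(inc(*G))
```

```text
t 19.1 q [  1.4  22.2  15.4 119.1 -57.   39.5  18.7] P [ 0.599 -0.057  0.281] rot [179.9 -30.   48.2] F [-0.6 -0.3 -0.7] Tz_tool [ 0.02  -0.578 -0.055] w 0.0514 g 0.0
('cm', array([0.012, 0.125, 0.683]), 'rad', array([-0.002, -0.001,  0.007]), 'deg', 0.4)
```

step_arm([
  [[0,0,0.1,0,0,0,0.6],[0,0,0.2,0,0,0,0.7],[0,0,0.2,0,0,0,0.8],[0,0,0.2,0,0,0,0.9],[0,0,0.2,0,0,0,1]],
])

```text
time_s: 19.6
position: [0.6008, -0.0577, 0.281]
eef_rot: [179.7, -30.1, 48.2]
wrist_force: [-0.5, -2.8, 6.0]
gripper_width: 0.0211
grasp_force: 59.3
```

step_arm([
  [[0,0,0,0,0,0,1],[0,0,0,0,0,0,1],[0,0,0,0,0,0,1],[0,0,0,0,0,0,1],[0,0,0,0,0,0,1]],
])

```text
time_s: 20.1
position: [0.6008, -0.0577, 0.281]
eef_rot: [179.7, -30.1, 48.2]
wrist_force: [-0.2, -2.7, 6.1]
gripper_width: 0.0207
grasp_force: 59.3
```

Run:
```python
from plan import *
o,P,Q=st(); G=gate(0,0,0); print(inc(*G)); D=gate(.05)[0]-G[0]; print("draw 50mm in tool cm",Q.inv().apply(D)*100)
```

```text
t 20.1 q [  1.6  22.3  15.2 119.1 -57.1  39.2  18.8] P [ 0.601 -0.058  0.281] rot [179.7 -30.1  48.2] F [-0.2 -2.7  6.1] Tz_tool [-0.497 -0.401  0.029] w 0.0207 g 59.301214814186096
('cm', array([-0.04 , -0.009,  0.633]), 'rad', array([ 0.002, -0.002,  0.007]), 'deg', 0.4)
draw 50mm in tool cm [-4.325 -0.025 -2.508]
```

step_arm([
  [[-0.6,0,-0.35,0,0,0,1],[-1.2,0,-0.7,0,0,0,1],[-1.8,0,-1.05,0,0,0,1],[-2.4,0,-1.4,0,0,0,1],[-3,0,-1.74,0,0,0,1]],
])

```text
time_s: 20.6
position: [0.5775, -0.083, 0.281]
eef_rot: [179.7, -30.2, 48.2]
wrist_force: [4.1, -0.2, 6.7]
gripper_width: 0.0211
grasp_force: 59.3
```

Run:
```python
from plan import *
o,P,Q=st(); print("drawn",(P-np.array([.6008,-.0577,.281]))@Y.apply([0,-1,0]))
```

```text
t 20.6 q [  4.6  21.5  15.6 120.6 -56.9  40.5  22. ] P [ 0.577 -0.083  0.281] rot [179.7 -30.2  48.2] F [ 4.1 -0.2  6.7] Tz_tool [-0.753  0.638  0.028] w 0.0211 g 59.31944668292999
drawn 0.03445710298259276
```

step_arm([
  [[-0.5,0,-0.29,0,0,0,1],[-0.9,0,-0.52,0,0,0,1],[-1.2,0,-0.7,0,0,0,1],[-1.35,0,-0.78,0,0,0,1],[-1.43,0,-0.83,0,0,0,1]],
])

```text
time_s: 21.1
position: [0.5675, -0.0939, 0.281]
eef_rot: [179.8, -30.2, 48.3]
wrist_force: [14.0, 5.2, -1.6]
gripper_width: 0.0207
grasp_force: 58.9
```

Run:
```python
from plan import *
o,P,Q=st(); print("drawn",(P-np.array([.6008,-.0577,.281]))@Y.apply([0,-1,0]),"F out",np.array(o["wrist_force"])@Y.apply([0,-1,0]))
```

```text
t 21.1 q [  5.9  21.2  15.8 121.2 -56.8  41.2  23.5] P [ 0.567 -0.094  0.281] rot [179.8 -30.2  48.3] F [14.   5.2 -1.6] Tz_tool [-1.518  1.804  0.037] w 0.0207 g 58.86754810810089
drawn 0.0492239460935215 F out -13.298280449422576
```

step_arm([
  [[-0.05,0,-0.03,0,0,0,1],[-0.1,0,-0.06,0,0,0,1],[-0.17,0,-0.1,0,0,0,1],[-0.17,0,-0.1,0,0,0,1],[-0.17,0,-0.1,0,0,0,1]],
])

```text
time_s: 21.6
position: [0.5674, -0.094, 0.281]
eef_rot: [179.8, -30.3, 48.4]
wrist_force: [17.6, 9.3, -3.6]
gripper_width: 0.021
grasp_force: 59.5
```

Run:
```python
from plan import *
o,P,Q=st(); print("drawn",(P-np.array([.6008,-.0577,.281]))@Y.apply([0,-1,0]),"F out",np.array(o["wrist_force"])@Y.apply([0,-1,0]))
```

```text
t 21.6 q [  6.1  21.2  15.7 121.2 -56.9  41.2  23.7] P [ 0.567 -0.094  0.281] rot [179.8 -30.3  48.4] F [17.6  9.3 -3.6] Tz_tool [-1.892  2.405  0.092] w 0.021 g 59.48038995265961
drawn 0.04933157935536075 F out -18.66263480652555
```

step_arm([
  [[0.1,0,0.06,0,0,0,1],[0.1,0,0.06,0,0,0,0.7],[0.1,0,0.06,0,0,0,0.4],[0.1,0,0.06,0,0,0,0.4],[0,0,-1,0,0,0,0.4]],
])

```text
time_s: 22.1
position: [0.5604, -0.0995, 0.2878]
eef_rot: [-180.0, -30.0, 48.2]
wrist_force: [1.0, -0.2, -0.8]
gripper_width: 0.051
grasp_force: 0.0
```

step_arm([
  [[0,0,-2,0,0,0,0.4],[0,0,-5,0,0,0,0.4],[0,0,-8,0,0,0,0.4],[0,0,-12,0,0,0,0.4],[0,0,-15,0,0,0,0.4]],
])

```text
time_s: 22.6
position: [0.5093, -0.1575, 0.4208]
eef_rot: [179.8, -30.0, 48.1]
wrist_force: [1.0, 1.7, -0.6]
gripper_width: 0.0512
grasp_force: 0.0
```

step_arm([
  [[-3,0,0,0,0,0,0.4],[-6,0,0,0,0,0,0.4],[-8,0,0,0,0,0,0.4],[-8,0,0,0,0,0,0.4],[-8,0,0,0,0,0,0.4]],
])

```text
time_s: 23.1
position: [0.4645, -0.2076, 0.3789]
eef_rot: [179.9, -30.1, 48.1]
wrist_force: [-0.2, 1.0, 0.5]
gripper_width: 0.0512
grasp_force: 0.0
```

Run:
```python
from plan import *
o,P,Q=st()
S,T=camera('scene'),camera('top')
a=[cv2.resize(c['frame'][b[1]:b[3],b[0]:b[2],::-1],(400,400),interpolation=2) for c,b in((S,(205,145,345,285)),(T,(210,90,350,230)))]
cv2.imwrite('pics/end.png',np.clip(np.hstack(a)*1.4,0,255).astype(np.uint8))
G=gate(.05)[0]; print((proj(S,G)-[205,145])*400/140,(proj(T,G)-[210,90])*400/140+[400,0])
```

```text
t 23.1 q [ 14.4  12.3  25.2 117.5 -42.9  57.9  22.7] P [ 0.464 -0.208  0.379] rot [179.9 -30.1  48.1] F [-0.2  1.   0.5] Tz_tool [-0.019 -0.517  0.049] w 0.0512 g 0.0
[[208.273 297.43 ]] [[727.992 278.04 ]]
```

View pics/end.png

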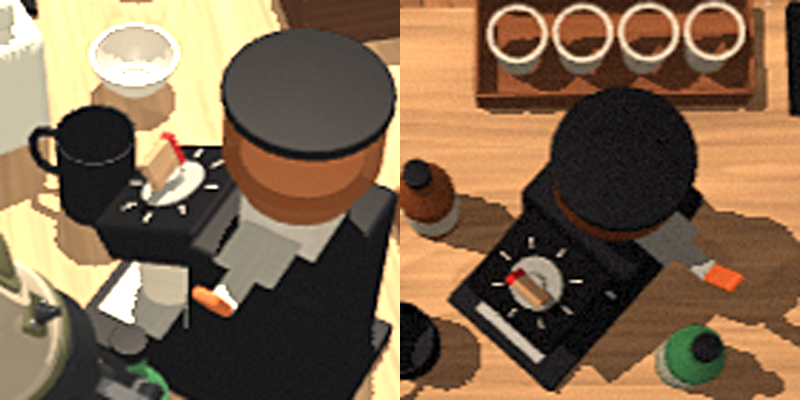

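The tab is at scene crop (213,299) and top crop (723,275), which matches a 50 mm draw. The wing is unchanged, the bottles and cup are standing, and the gripper is clear.

```bash
python3 -c "
from workcell import workorder
print(workorder.job_done())"
```

```text
the job is handed in; nothing more can be done
None
```

I bottomed the screw, backed it off 1.57 rad (by gripper angle), drew the gate to its end stop, and handed in at about 23 s with the gripper clear; nothing looked displaced in the final pictures, and no verdict came back.

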